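# Seat the coaster tile, then hold the honey jar just above it

## Task

The round stone tile of the coaster sits crooked: first press its raised side down until the tile sits level and fully home in its wooden base. Then pick up the honey jar with the screw lid, lift it over the row of candle glasses without disturbing them, and hold it still and upright, centred about a centimetre above the tile and never touching it, so that I can wipe its underside. Finish like that, still holding the jar in the air.

Things in the scene. Friction and masses are not known exactly. Their poses are not given: they have to be found in the camera images.
- coaster_base: Round dark wooden coaster base, fixed, 122 mm across, rim 9 mm wide and 16 mm high. Origin at the centre of its underside, z up. The tile's raised side is always on the base's -x side (it points in varying directions), where two stiff push-in rubber feet stand 32 mm from the centre and 10 mm too high; pushed in, they stay in. Level and home, the tile's top is 20 mm above the worktop.
- tile_top (a point): Centre of the top face of the loose round stone tile (97 mm across, 8 mm thick) in the base; z is its face normal, x and y as the base's. At the start it tilts about 9 degrees, -x side up. Pressing down 35 to 44 mm from the centre towards -x with 6 to 15 N slowly pushes the feet in until they stop.
- jar_mid (a point): Centre, half-way up, of the loose round honey jar: clear glass with amber honey and a broad screw lid, 57 mm across, 68 mm tall (underside 34 mm below this point), 0.15 to 0.3 kg, upright on the worktop, z up. It may be grasped across at any height. It stands on one side of the row of candles, the coaster on the other; which side varies.
- candle_0: Candle in a glass, 76 mm across, 90 mm tall, loose: the nearest to the robot of a row of three that runs away from the robot between jar and coaster. Origin at the centre of its underside.
- candle_1: The same, middle of the row.
- candle_2: The same, farthest of the row.
Things that resemble listed ones, but are neither listed nor needed, are in the scene too. Of the things that look like the part that bears jar_mid, the largest one is meant.

How it is judged (in metres and radians):
On the way, in this order (a step that is already met when the one before it is completed fails the run):
1. the tile sits level and home in its base, while the jar still stands on the worktop (angle between tile_top's own z axis and vertical below 0.03 rad and z of tile_top in the frame of coaster_base below 0.0215 m and height (world z) of jar_mid below 0.04 m), for 0.2 s.
2. the jar is over the row of candles, clear of their tops (height (world z) of jar_mid above 0.126 m and y of jar_mid in the frame of candle_1 between -0.05 and 0.05 m and x of jar_mid in the frame of candle_1 between -0.16 and 0.16 m), for 0.02 s.
At the end, for the whole second after the job is handed in: The tile is level (within 1.7 degrees) and home (within 1.5 mm) in its base; the jar is held by the fingers alone, still, upright within 5.7 degrees, its underside 3 to 20 mm above the tile and its axis within 12 mm of the tile's centre; the candles stand within 15 mm of where they stood (angle between tile_top's own z axis and vertical below 0.03 rad and z of tile_top in the frame of coaster_base below 0.0215 m and horizontal distance between tile_top and coaster_base below 0.005 m and horizontal distance between jar_mid and tile_top below 0.012 m and z of jar_mid in the frame of tile_top between 0.037 and 0.054 m and angle between jar_mid's own z axis and vertical below 0.1 rad and contact force between honey_jar and the fingers above 2 N and contact force between honey_jar and coaster_tile below 0.05 N and contact force between honey_jar and coaster_base below 0.05 N and linear speed of honey_jar below 0.02 m/s and distance of each of candle_0, candle_1, candle_2 from where it was at the start of the episode below 0.015 m); the arm keeps its last pose, push and grip.
It fails at once if a candle was pushed or tipped (distance of any of candle_0, candle_1, candle_2 from where it was at the start of the episode above 0.02 m or angle between any of candle_0, candle_1, candle_2's own z axis and vertical above 0.2 rad).
It fails at once if the jar touched the coaster (contact force between honey_jar and coaster_tile above 0.3 N or contact force between honey_jar and coaster_base above 0.3 N).
It also fails if it takes over 51 s, if anything falls off the work surface, if the arm or the gripper's body presses on something with over 40 N, if the wrist force passes 120 N, or if a joint passes its speed limit or range.

## Robot

A 6-joint arm with a two-finger parallel gripper is mounted at the origin on a cart in front of the work surface, level with it; the furniture and walls round the work are solid. World frame = base frame: x ahead of the robot, y to its left, z up, the work surface at z = 0. Lengths are in mm, angles in rad, forces in N, time in s.
With the tool pointing down it reaches from about 225 to 875 mm from the base axis. Payload 3.4 kg.
Tool frame: the origin (TCP) lies midway between the tips of the shut fingers; the grasp point (between the pads) lies 19 mm behind it; z points along the fingers, y is the line along which they close (so a half turn about z gives the same grasp; the last joint's range is limited). The gripper opens to 85 mm and grips with 20 to 120 N. Pads are 22 mm wide; open, the fingers measure 114 mm over their backs; the gripper's body (76 mm by 85 mm) begins 54 mm behind the grasp point. The pads swing forward as they close: fully open they stand 13 mm farther back than shut.
Start: joints at [1.055, 0.276, 1.505, -0, 1.361, -0.121], TCP at [221.178, 530.795, 231.328] pointing down, gripper open.
Joint ranges: [-2.89, 2.89], [-0.75, 2.08], [0.22, 2.7], [-1.18, 4.32], [0.11, 2.71], [-2.7, 2.7]. Speed limits (rad/s): [2.57, 2.57, 3.14, 3.14, 3.14, 3.14].

## Interface

Orientations are given as a rotation vector (axis times angle).
In Python, from bench import telemetry, optics, job gives the robot as it stands.
- The arm moves only by the tool play_rows, never from a script. Its argument "steps" is a list of rows, each an object with "translation": the shift along the tool's x, y, z as a fraction of full scale, a list of three; "yaw": the turn about the tool's z as a fraction of full scale; "jaw": the opening, from 0 (shut) to 1 (fully open). In form: [{"translation": [x, y, z], "yaw": yaw, "jaw": jaw}, ...]. A call has 1 to 20 rows; each row shifts and turns the commanded pose from where the row before left it, along the tool's axes as they then stand; what a row does not reach is not made up. Full scale, the value 1, is 0.03 m for a shift and 180 degrees for a turn. A row lasts 1/10 s, in which the tool goes at most 50 mm and 8.59 degrees, less where a joint would pass 70% of its speed; a pose out of reach is approached as far as the arm can. A call with a number of a shift or a turn outside -1 to 1 is refused whole. A call with a gripper value outside its range is refused whole. The fingers move at their own pace and stop on an object; "newtons" is the grip in N (left out, the last holds). Time passes only in rows, so rows that do not move let the fingers close. It gives the time, the measured TCP pose, the force, the opening and the grip force at its end, in the units of the state.
- telemetry.sense(): the state, without advancing time (a new reading comes with each control period).
- optics.camera(name): name is "scene" or "top" or "wrist"; returns the picture (384x512x3 uint8, red, green, blue); there is no depth.
- optics.camera_model(name): a dict with "fovy" (degrees; the focal length in pixels is half the picture's height over the tangent of half this angle, whatever the lens; pixels are square), "cx", "cy" (the principal point, pixels), "pose" (4x4, takes a point from camera to world coordinates); the wrist camera has in their place "mount" (4x4, takes a point from camera to tool coordinates, whose origin is the TCP and whose axes are the flange's). Camera axes: x right, y down, z forward; pixel columns grow to the right and rows downward; lengths in mm; the calibration is good to about 2 mm. A picture is of the moment at which its call begins: read the wrist's pose just before it. camera_model takes no time and is no camera call.
- job.sign_off(): hands the job in; it is judged then, once.
The state is a dict: "clock": time; "joints": joint angles; "joint_vel": joint speeds; "effort": joint torques, N m; "tcp_pos": TCP position; "ee_rot": TCP orientation; "wrist_force": force on the tool from outside, world axes, zero at the start; "ft_torque": the same for the moment, N m; "gripper_width": finger opening in mm; "gripper_force": force on a finger pad.
Only numpy, scipy, OpenCV 4.12 (cv2) and the standard library are available. Lean on these libraries where they do the work, as an engineer would, in place of code of your own. Each camera call takes 0.05 s, during which the arm holds its last target. There are 200 camera calls.

## Working session

There is one attempt and no reset: what is moved stays moved. The work goes in short steps, Python scripts to look and compute and a tool call to move; the robot and the scene stay as the last step left them, time stands still between calls to the robot, and variables do not carry over. Pictures are saved under pics/ and viewed, at most 10 in all, crops included, and the job is handed in when it is done.

Besides the shell and the picture viewer there is one more tool, called after "Call:" by a JSON object that holds its "method" and its "body". play_rows: Moves the arm, as the interface text tells. Shift numbers are shares of 0.03 m and turn numbers shares of 180 degrees, none past 1 either way. Its arguments: {"type":"object","properties":{"steps":{"type":"array","items":{"type":"object","properties":{"translation":{"type":"array","items":{"type":"number","minimum":-1,"maximum":1}},"yaw":{"type":"number","minimum":-1,"maximum":1},"jaw":{"type":"number"}}}},"newtons":{"type":"number"}},"required":["steps"]}

```bash
mkdir -p pics
python3 - <<'E'
from bench import telemetry, optics
import cv2
s=telemetry.sense();print(s['clock'],s['tcp_pos'],s['ee_rot'],s['gripper_width'])
for n in('top','scene'):
    cv2.imwrite(f'pics/{n}0.png',cv2.resize(optics.camera(n)[:,:,::-1],(800,600),interpolation=cv2.INTER_CUBIC))
    m=optics.camera_model(n);print(n,m)
print(optics.camera_model('wrist'))
E
```

```text
0.0 [220.90055155 530.29665976 230.42775229] [-6.15982054e-01 -3.08002948e+00  2.74986129e-03] 85.54876310021194
top {'fovy': 53.28549827820004, 'cx': 254.0220730719302, 'cy': 195.57824515003327, 'pose': array([[ 4.87542085e-02, -9.75074215e-01,  2.16456235e-01,
         3.19124814e+02],
       [-9.98796505e-01, -4.64351832e-02,  1.57897196e-02,
         1.41439957e+02],
       [-5.34496346e-03, -2.16965547e-01, -9.76164629e-01,
         1.01537732e+03],
       [ 0.00000000e+00,  0.00000000e+00,  0.00000000e+00,
         1.00000000e+00]])}
scene {'fovy': 43.631350296078324, 'cx': 260.4083807690053, 'cy': 183.93559551370984, 'pose': array([[ 7.53801436e-01, -3.49162016e-01,  5.56659035e-01,
        -2.50771459e+01],
       [-6.57074792e-01, -3.92780491e-01,  6.43409826e-01,
        -4.76568209e+02],
       [-6.00946271e-03, -8.50769870e-01, -5.25504058e-01,
         5.75691207e+02],
       [ 0.00000000e+00,  0.00000000e+00,  0.00000000e+00,
         1.00000000e+00]])}
{'fovy': 67.31208903667272, 'cx': 255.78182432448602, 'cy': 185.31432648426548, 'mount': array([[-1.28079380e-04, -9.46421988e-01, -3.22932507e-01,
         8.22649689e+01],
       [ 9.99999970e-01, -1.88332109e-04,  1.55333611e-04,
         1.15513730e+00],
       [-2.07829705e-04, -3.22932478e-01,  9.46421984e-01,
        -1.42342531e+02],
       [ 0.00000000e+00,  0.00000000e+00,  0.00000000e+00,
         1.00000000e+00]])}
```

View pics/top0.png

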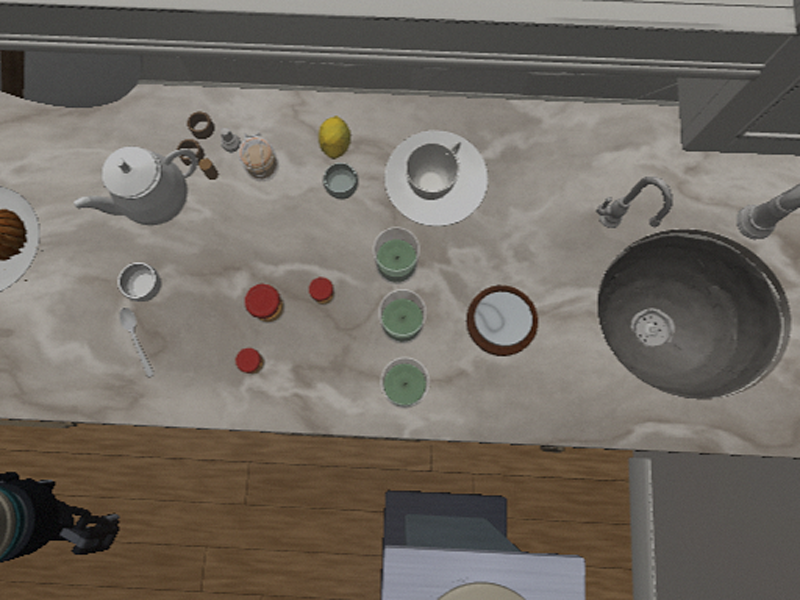

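View pics/scene0.png

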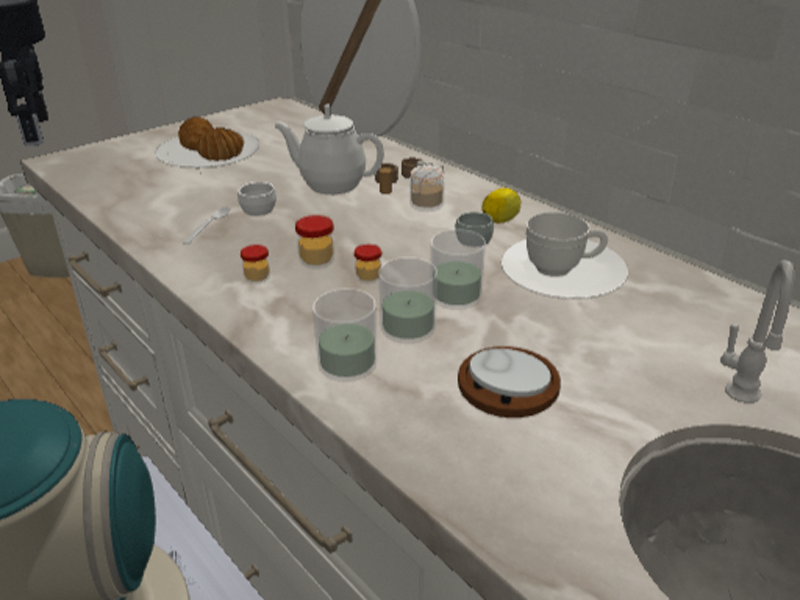

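The top view shows the large red-lidded jar at (263,300), candles at (405,382), (402,315) and (396,250), and the coaster at (502,320). The scene view shows the black feet under the coaster tile at (478,385) and (506,398). I'll enlarge the coaster and the jar.

```bash
cat > h.py <<'E'
import numpy as np,cv2
from bench import telemetry, optics
from scipy.spatial.transform import Rotation as R
def cam(n,s=None):
    m=optics.camera_model(n)
    if n=='wrist':
        T=np.eye(4);T[:3,:3]=R.from_rotvec(s['ee_rot']).as_matrix();T[:3,3]=s['tcp_pos'];P=T@m['mount']
    else:P=m['pose']
    return P,192/np.tan(np.radians(m['fovy']/2)),m['cx'],m['cy']
def w(c,u,v,z):
    P,f,cx,cy=c;d=P[:3,:3]@[(u-cx)/f,(v-cy)/f,1];return (P[:3,3]+d*(z-P[2,3])/d[2]).round(1)
def px(c,p):
    P,f,cx,cy=c;q=P[:3,:3].T@(np.array(p)-P[:3,3]);return (q[:2]/q[2]*f+[cx,cy]).round(1)
E
python3 - <<'E'
from h import *
t=cv2.imread('pics/top0.png');s=cv2.imread('pics/scene0.png')
A=cv2.resize(t[275:365,457:547],(400,400),interpolation=2)
B=cv2.resize(s[330:430,450:570],(480,400),interpolation=2)[:,:400]
C=cv2.resize(t[270:340,230:300],(300,300),interpolation=2)
im=np.zeros((400,800,3),np.uint8);im[:,:400]=A;im[:,400:]=B;cv2.imwrite('pics/c.png',im)
c=cam('top');g=lambda u,v,z:w(c,u/1.5625,v/1.5625,z)
print('coaster',g(502,320,16),'jar',g(263,300,68),'candles',g(405,382,40),g(402,315,40),g(396,250,40))
E
```

```text
coaster [524.2 -22.2  16. ] jar [528.1 375.   68. ] candles [409.  137.9  40. ] [519.8 148.   40. ] [632.4 163.5  40. ]
```

View pics/c.png

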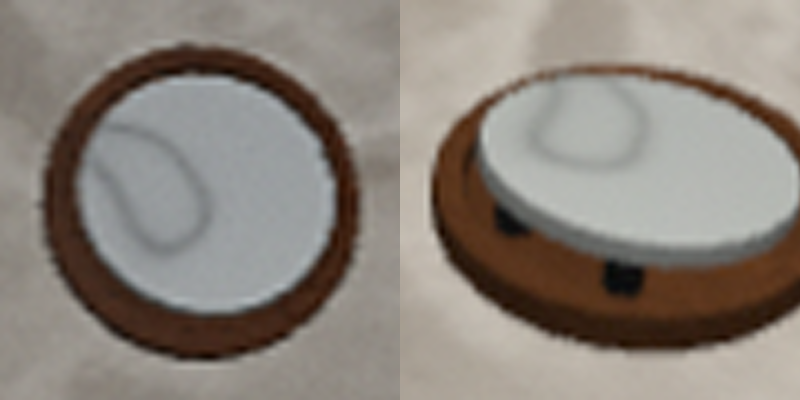

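The crop shows the base outline centred at about (200,200). The two feet have their visible bottoms at (512,235) and (622,293) in the right half.

```bash
python3 - <<'E'
from h import *
c=cam('scene');o=np.array([524.2,-22.2])
# base centre check in scene: outline left x=433,  bottom y=348 of crop
for z in (6,10,14):
    f=[w(c,(450+(u-400)/4)/1.5625,(330+v/4)/1.5625,z)[:2]-o for u,v in((512,235),(622,293))]
    m=(f[0]+f[1])/2
    print(z,f,np.linalg.norm(f,axis=1),np.degrees(np.arctan2(m[1],m[0])))
print(px(c,[524,-22,16])*1.5625)
# tile normal from top view: fit tilt direction by projecting tile circle edge
t=cam('top')
from scipy.optimize import least_squares
pts=np.array([(78,190),(205,74),(335,190),(215,314),(105,130),(300,110),(110,262),(290,290)])/4.4444+[457,275]
im=pts/1.5625
E
python3 -c "
from h import *
s=telemetry.sense();print(R.from_rotvec(s['ee_rot']).as_matrix().round(3),s['joints'])"
```

```text
6 [array([-33. ,  14.8]), array([-28. , -24.6])] [36.16683564 37.27143678] -170.8730936381169
10 [array([-36.7,  11.5]), array([-31.7, -27.6])] [38.45958918 42.03153578] -166.75481126315486
14 [array([-40.3,   8.2]), array([-35.3, -30.6])] [41.12578267 46.71669937] -163.495638618245
[506.5625  376.40625]
[[-0.923  0.385 -0.001]
 [ 0.385  0.923 -0.001]
 [ 0.    -0.002 -1.   ]] [ 1.05498963e+00  2.76528289e-01  1.50599930e+00  2.07421686e-06
  1.36065415e+00 -1.20981184e-01]
```

Call:
{"method": "play_rows", "body": {"steps": [{"yaw":-0.042,"jaw":0},{"yaw":-0.042,"jaw":0},{"yaw":-0.042,"jaw":0},{"translation":[-0.5,-1,0],"jaw":0},{"translation":[-0.5,-1,0],"jaw":0},{"translation":[-0.5,-1,0],"jaw":0},{"translation":[-0.5,-1,0],"jaw":0},{"translation":[-0.5,-1,0],"jaw":0},{"translation":[-0.5,-1,0],"jaw":0},{"translation":[-0.5,-1,0],"jaw":0},{"translation":[-0.5,-1,0],"jaw":0},{"translation":[-0.5,-1,0],"jaw":0},{"translation":[-0.5,-1,0],"jaw":0},{"translation":[-0.5,-1,0],"jaw":0},{"translation":[-0.5,-1,0],"jaw":0},{"translation":[-0.5,-1,0],"jaw":0},{"translation":[-0.5,-1,0],"jaw":0},{"translation":[-0.5,-1,0],"jaw":0},{"translation":[-0.5,-1,0],"jaw":0},{"translation":[-0.5,-1,0],"jaw":0}]}}

```text
schema error: expected keys translation, yaw, jaw
```

Call:
{"method": "play_rows", "body": {"steps": [{"translation":[0,-0.9,0],"jaw":0},{"translation":[0,-0.7,0],"jaw":0},{"jaw":0},{"jaw":0}]}}

```text
schema error: expected keys translation, yaw, jaw
```

Run:
```python
from h import *
s=telemetry.sense();im=optics.camera('wrist')
print(s['clock'],s['tcp_pos'],s['gripper_width'],s['wrist_force']);c=cam('wrist',s);print(R.from_rotvec(s['ee_rot']).as_matrix().round(3))
print(px(c,[524,-22,16]),px(c,[524-40,-22-6,31]))
np.savez('w1.npz',im=im,pos=s['tcp_pos'],rot=s['ee_rot'])
cv2.imwrite('pics/w1.png',cv2.resize(im[:,:,::-1],(800,600),interpolation=2))
```

```text
0.1 [220.94270589 530.36948169 230.53104101] 85.41229667552456 [-0.35507815  0.16678254 -0.25727283]
[[-0.923  0.385 -0.001]
 [ 0.385  0.923 -0.001]
 [ 0.    -0.002 -1.   ]]
[ 38.8 421.2] [ 15.6 417. ]
```

View pics/w1.png

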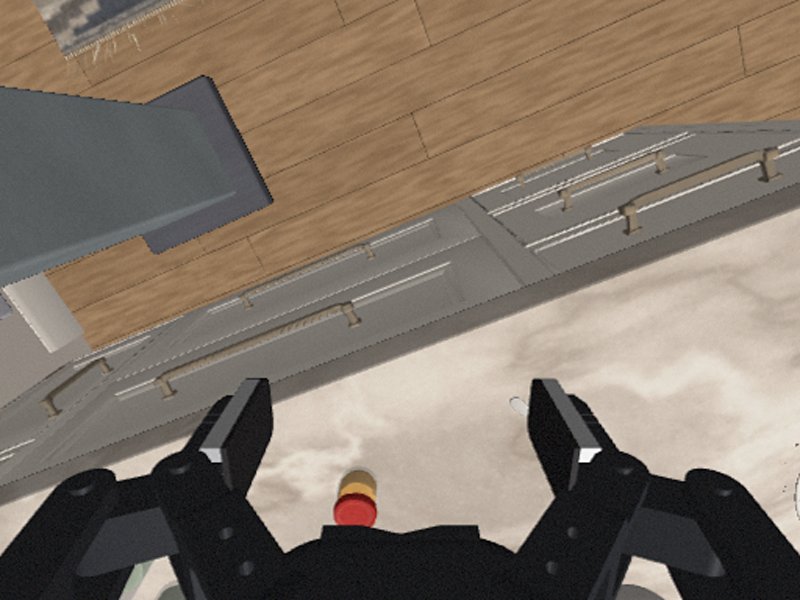

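The wrist view is still from the start pose, because the rows were refused for missing keys. I'll resend them with every key filled in.

Call:
{"method": "play_rows", "body": {"steps": [{"translation":[0,0,0],"yaw":-0.042,"jaw":0},{"translation":[0,0,0],"yaw":-0.042,"jaw":0},{"translation":[0,0,0],"yaw":-0.042,"jaw":0},{"translation":[-0.5,-1,0],"yaw":0,"jaw":0},{"translation":[-0.5,-1,0],"yaw":0,"jaw":0},{"translation":[-0.5,-1,0],"yaw":0,"jaw":0},{"translation":[-0.5,-1,0],"yaw":0,"jaw":0},{"translation":[-0.5,-1,0],"yaw":0,"jaw":0},{"translation":[-0.5,-1,0],"yaw":0,"jaw":0},{"translation":[-0.5,-1,0],"yaw":0,"jaw":0},{"translation":[-0.5,-1,0],"yaw":0,"jaw":0},{"translation":[-0.5,-1,0],"yaw":0,"jaw":0},{"translation":[-0.5,-1,0],"yaw":0,"jaw":0},{"translation":[-0.5,-1,0],"yaw":0,"jaw":0},{"translation":[-0.5,-1,0],"yaw":0,"jaw":0},{"translation":[-0.5,-1,0],"yaw":0,"jaw":0},{"translation":[-0.5,-1,0],"yaw":0,"jaw":0},{"translation":[-0.5,-1,0],"yaw":0,"jaw":0},{"translation":[-0.5,-1,0],"yaw":0,"jaw":0},{"translation":[-0.5,-1,0],"yaw":0,"jaw":0}]}}

```text
clock: 2.15
tcp_pos: [476.9, 19.8, 231.1]
ee_rot: [0.001, -3.141, -0.0]
wrist_force: [1.0, -0.3, -0.1]
gripper_width: 0.2
gripper_force: 0.0
```

Call:
{"method": "play_rows", "body": {"steps": [{"translation":[0,-0.9,0],"yaw":0,"jaw":0},{"translation":[0,-0.7,0],"yaw":0,"jaw":0},{"translation":[0,0,0],"yaw":0,"jaw":0},{"translation":[0,0,0],"yaw":0,"jaw":0}]}}

```text
clock: 2.55
tcp_pos: [476.5, -26.7, 231.0]
ee_rot: [-0.0, -3.141, -0.002]
wrist_force: [-0.2, 0.1, -0.5]
gripper_width: -0.2
gripper_force: 0.0
```

Run:
```python
from h import *
s=telemetry.sense();im=optics.camera('wrist')
print(s['clock'],s['tcp_pos'],s['gripper_width'],s['wrist_force']);c=cam('wrist',s);print(R.from_rotvec(s['ee_rot']).as_matrix().round(3))
print(px(c,[524,-22,16])*1.5625,px(c,[524-40,-22-6,31])*1.5625)
np.savez('w2.npz',im=im,tcp_pos=s['tcp_pos'],ee_rot=s['ee_rot'])
cv2.imwrite('pics/w2.png',cv2.resize(im[:,:,::-1],(800,600),interpolation=2))
```

```text
2.55 [476.52173993 -26.74520668 231.02742031] -0.24755281132649232 [-0.18021287  0.12904443 -0.47026639]
[[-1.     0.    -0.001]
 [ 0.     1.     0.001]
 [ 0.001  0.001 -1.   ]]
[404.0625  297.96875] [396.71875 256.5625 ]
```

View pics/w2.png

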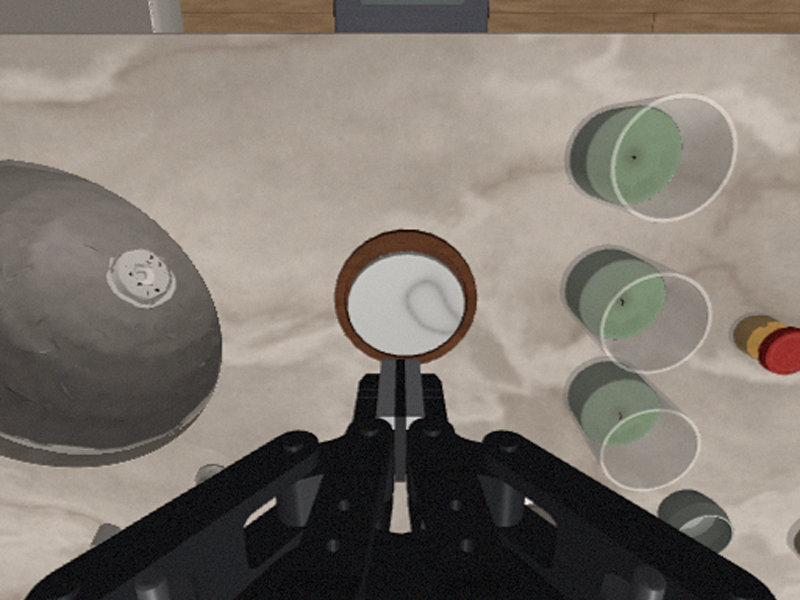

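The base outline spans columns 335–477 and rows 230–364, so its centre is (406,298), matching the estimate. The wide gap on the robot side confirms the tile is raised towards -X. I'll move down above that side.

Call:
{"method": "play_rows", "body": {"steps": [{"translation":[-0.48,0.07,0.5],"yaw":0,"jaw":0},{"translation":[0,0,1],"yaw":0,"jaw":0},{"translation":[0,0,1],"yaw":0,"jaw":0},{"translation":[0,0,1],"yaw":0,"jaw":0},{"translation":[0,0,1],"yaw":0,"jaw":0},{"translation":[0,0,1],"yaw":0,"jaw":0},{"translation":[0,0,0.5],"yaw":0,"jaw":0},{"translation":[0,0,0],"yaw":0,"jaw":0},{"translation":[0,0,0],"yaw":0,"jaw":0}]}}

```text
clock: 3.5
tcp_pos: [491.4, -23.9, 51.6]
ee_rot: [-0.004, 3.141, 0.0]
wrist_force: [0.9, 0.1, -0.1]
gripper_width: 0.0
gripper_force: 0.0
```

Call:
{"method": "play_rows", "body": {"steps": [{"translation":[0,0,0.1],"yaw":0,"jaw":0},{"translation":[0,0,0.1],"yaw":0,"jaw":0},{"translation":[0,0,0.1],"yaw":0,"jaw":0},{"translation":[0,0,0.1],"yaw":0,"jaw":0},{"translation":[0,0,0],"yaw":0,"jaw":0}]}}

```text
clock: 4.0
tcp_pos: [490.9, -24.8, 39.0]
ee_rot: [0.001, -3.141, -0.0]
wrist_force: [0.0, -0.6, 0.5]
gripper_width: 0.1
gripper_force: 0.0
```

Call:
{"method": "play_rows", "body": {"steps": [{"translation":[0,0,0.07],"yaw":0,"jaw":0},{"translation":[0,0,0.07],"yaw":0,"jaw":0},{"translation":[0,0,0.05],"yaw":0,"jaw":0},{"translation":[0,0,0.05],"yaw":0,"jaw":0},{"translation":[0,0,0.05],"yaw":0,"jaw":0}]}}

```text
clock: 4.5
tcp_pos: [490.3, -24.8, 30.6]
ee_rot: [0.002, -3.14, -0.0]
wrist_force: [-2.1, -0.5, 3.9]
gripper_width: 0.1
gripper_force: 2.0
```

Call:
{"method": "play_rows", "body": {"steps": [{"translation":[0,0,0.03],"yaw":0,"jaw":0},{"translation":[0,0,0.03],"yaw":0,"jaw":0}]}}

```text
clock: 4.7
tcp_pos: [490.4, -24.8, 28.8]
ee_rot: [0.002, -3.14, -0.0]
wrist_force: [-3.1, -1.0, 4.0]
gripper_width: -0.1
gripper_force: 2.1
```

Call:
{"method": "play_rows", "body": {"steps": [{"translation":[0,0,0.05],"yaw":0,"jaw":0},{"translation":[0,0,0.05],"yaw":0,"jaw":0},{"translation":[0,0,0],"yaw":0,"jaw":0}]}}

```text
clock: 5.0
tcp_pos: [491.0, -24.7, 25.6]
ee_rot: [0.002, -3.141, -0.0]
wrist_force: [-4.0, -0.2, 4.5]
gripper_width: 0.0
gripper_force: 2.0
```

Call:
{"method": "play_rows", "body": {"steps": [{"translation":[0,0,0.04],"yaw":0,"jaw":0},{"translation":[0,0,0.04],"yaw":0,"jaw":0},{"translation":[0,0,0.0],"yaw":0,"jaw":0}]}}

```text
clock: 5.3
tcp_pos: [491.2, -24.8, 23.2]
ee_rot: [-0.002, 3.141, 0.0]
wrist_force: [-2.1, -0.8, 2.3]
gripper_width: 0.1
gripper_force: 1.4
```

Call:
{"method": "play_rows", "body": {"steps": [{"translation":[0,0,0.04],"yaw":0,"jaw":0},{"translation":[0,0,0.04],"yaw":0,"jaw":0},{"translation":[0,0,0.0],"yaw":0,"jaw":0}]}}

```text
clock: 5.6
tcp_pos: [491.2, -24.8, 20.8]
ee_rot: [-0.002, 3.141, 0.0]
wrist_force: [-1.1, 0.3, 2.3]
gripper_width: -0.2
gripper_force: 1.1
```

Call:
{"method": "play_rows", "body": {"steps": [{"translation":[0,0,0.03],"yaw":0,"jaw":0},{"translation":[0,0,0.03],"yaw":0,"jaw":0},{"translation":[0,0,0.0],"yaw":0,"jaw":0}]}}

```text
clock: 5.9
tcp_pos: [491.3, -24.8, 20.0]
ee_rot: [-0.002, 3.141, -0.0]
wrist_force: [-3.9, 0.3, 11.1]
gripper_width: 0.2
gripper_force: 5.5
```

Call:
{"method": "play_rows", "body": {"steps": [{"translation":[0,0,0.015],"yaw":0,"jaw":0},{"translation":[0,0,0],"yaw":0,"jaw":0},{"translation":[0,0,0],"yaw":0,"jaw":0},{"translation":[0,0,0],"yaw":0,"jaw":0}]}}

```text
clock: 6.3
tcp_pos: [491.3, -24.8, 19.9]
ee_rot: [-0.002, 3.141, -0.0]
wrist_force: [-4.9, -0.1, 14.4]
gripper_width: 0.2
gripper_force: 7.2
```

Call:
{"method": "play_rows", "body": {"steps": [{"translation":[0,0,-0.3],"yaw":0,"jaw":0},{"translation":[0,0,-1],"yaw":0,"jaw":0},{"translation":[0,0,-1],"yaw":0,"jaw":0},{"translation":[0,0,-1],"yaw":0,"jaw":0},{"translation":[0,0,-1],"yaw":0,"jaw":0},{"translation":[0,0,-1],"yaw":0,"jaw":0},{"translation":[0,0,-0.7],"yaw":0,"jaw":0},{"translation":[0.5,0,0],"yaw":0,"jaw":0},{"translation":[0,0,0],"yaw":0,"jaw":0}]}}

```text
clock: 7.2
tcp_pos: [474.2, -24.5, 198.5]
ee_rot: [0.001, -3.141, -0.0]
wrist_force: [-0.0, 0.5, -0.1]
gripper_width: 0.2
gripper_force: 0.0
```

Run:
```python
from h import *
s=telemetry.sense();im=optics.camera('wrist')
print(s['clock'],s['tcp_pos'],s['wrist_force']);c=cam('wrist',s)
print(px(c,[524,-21,16])*1.5625)
a=cv2.resize(im[120:250,190:320,::-1],(400,400),interpolation=2)
im=optics.camera('scene');b=cv2.resize(im[205:285,280:376,::-1],(480,400),interpolation=2)[:,:400]
cv2.imwrite('pics/w3.png',np.hstack([a,b]))
c=cam('wrist',s);print([ (px(c,p)-[190,120])*400/130 for p in ([524,-21,16],[524-61,-21,16],[524-48.5,-21,20])])
```

```text
7.2 [474.23966979 -24.54910322 198.4830777 ] [-0.03729694  0.48772715 -0.10830326]
[403.125   315.15625]
[array([209.23076923, 251.38461538]), array([209.84615385,  99.07692308]), array([209.84615385, 134.46153846])]
```

View pics/w3.png

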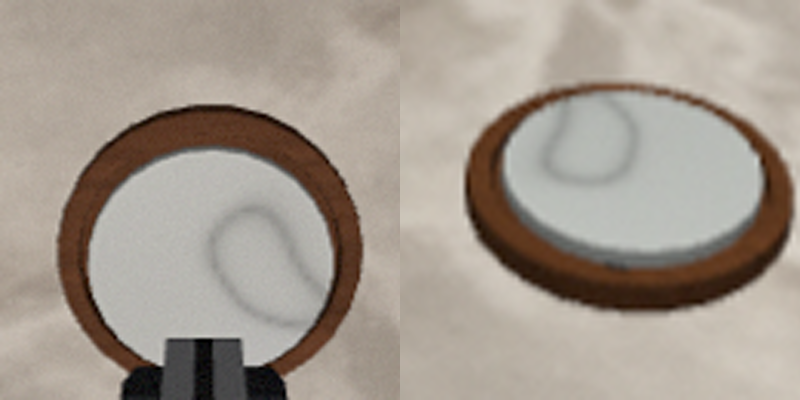

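The left crop shows the tile disc inside the rim with an even margin at its sides. The right crop, from the scene camera, shows it level with no feet visible. The press stopped firmly at z = 20 mm under 14 N, so the tile is home. Next, the jar.

Call:
{"method": "play_rows", "body": {"newtons": 40, "steps": [{"translation":[0,1,0],"yaw":0,"jaw":0},{"translation":[0,1,0],"yaw":0,"jaw":0},{"translation":[0,1,0],"yaw":0,"jaw":0},{"translation":[0,1,0],"yaw":0,"jaw":1},{"translation":[0,1,0],"yaw":0,"jaw":1},{"translation":[0,1,0],"yaw":0,"jaw":1},{"translation":[0,1,0],"yaw":0,"jaw":1},{"translation":[0,1,0],"yaw":0,"jaw":1},{"translation":[0,1,0],"yaw":0,"jaw":1},{"translation":[0,1,0],"yaw":0,"jaw":1},{"translation":[0,1,0],"yaw":0,"jaw":1},{"translation":[0,1,0],"yaw":0,"jaw":1},{"translation":[0,1,0],"yaw":0,"jaw":1},{"translation":[0,0.3,0],"yaw":0,"jaw":1},{"translation":[0,0,0],"yaw":0,"jaw":1},{"translation":[0,0,0],"yaw":0,"jaw":1}]}}

```text
clock: 8.9
tcp_pos: [475.4, 373.1, 197.8]
ee_rot: [0.002, -3.14, 0.003]
wrist_force: [0.2, -0.4, 0.0]
gripper_width: 85.4
gripper_force: 0.0
```

Run:
```python
from h import *
s=telemetry.sense();im=optics.camera('wrist')
print(s['clock'],s['tcp_pos'],s['gripper_width'],R.from_rotvec(s['ee_rot']).as_matrix().round(3));c=cam('wrist',s)
print(px(c,[528,375,68])*1.5625)
np.savez('w4.npz',tcp_pos=s['tcp_pos'],ee_rot=s['ee_rot'])
cv2.imwrite('pics/w4.png',cv2.resize(im[:,:,::-1],(800,600),interpolation=2))
```

```text
8.9 [475.43312033 373.14635092 197.75138509] 85.35634749248347 [[-1.    -0.001 -0.001]
 [-0.001  1.    -0.002]
 [ 0.001 -0.002 -1.   ]]
[401.5625 348.75  ]
```

View pics/w4.png

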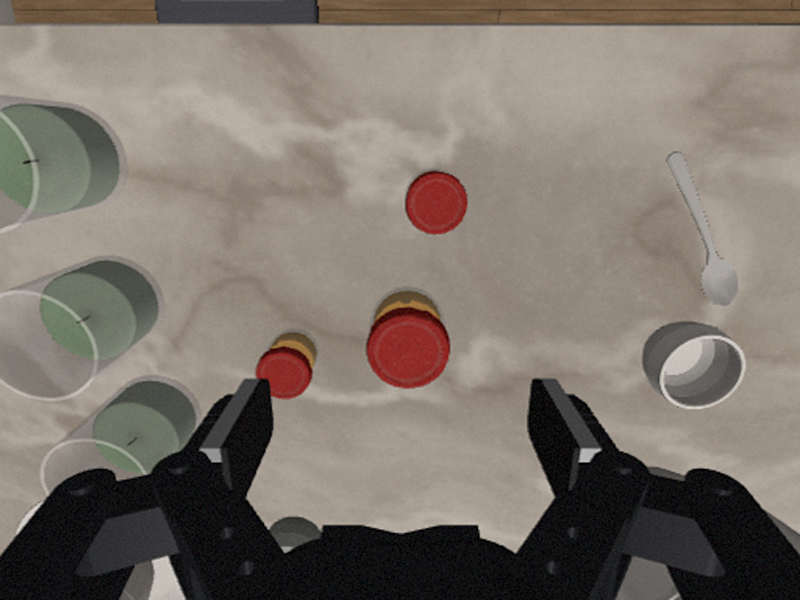

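The big lid is centred at (408,347), about 4 mm further to +Y than estimated, and the small jar at (284,372) clears the finger. I'll centre and descend with a slightly narrowed opening.

Call:
{"method": "play_rows", "body": {"steps": [{"translation":[-0.9,0.18,0],"yaw":0,"jaw":0.88},{"translation":[-0.83,0,0.5],"yaw":0,"jaw":0.88},{"translation":[0,0,1],"yaw":0,"jaw":0.88},{"translation":[0,0,1],"yaw":0,"jaw":0.88},{"translation":[0,0,0.5],"yaw":0,"jaw":0.88},{"translation":[0,0,0],"yaw":0,"jaw":0.88},{"translation":[0,0,0],"yaw":0,"jaw":0.88}]}}

```text
clock: 9.65
tcp_pos: [528.1, 378.7, 109.3]
ee_rot: [0.0, 3.141, 0.0]
wrist_force: [0.2, -0.4, 0.1]
gripper_width: 74.8
gripper_force: 0.0
```

Run:
```python
from h import *
d=np.load('w4.npz');c=cam('wrist',d);print(w(c,408/1.5625,347/1.5625,68),w(c,284/1.5625,372/1.5625,45))
s=telemetry.sense();print(s['tcp_pos'],s['gripper_width'],s['wrist_force'])
```

```text
[526.7 379.3  68. ] [558.4 288.3  45. ]
[528.1356606  378.74039757 109.25558129] 74.79576708058286 [ 0.16102152 -0.42054455  0.05424243]
```

Call:
{"method": "play_rows", "body": {"steps": [{"translation":[0,0,0.8],"yaw":0,"jaw":0.88},{"translation":[0,0,0.8],"yaw":0,"jaw":0.88},{"translation":[0,0,0.8],"yaw":0,"jaw":0.88},{"translation":[0,0,0.6],"yaw":0,"jaw":0.88},{"translation":[0,0,0],"yaw":0,"jaw":0.88},{"translation":[0,0,0],"yaw":0,"jaw":0.88}]}}

```text
clock: 10.25
tcp_pos: [528.7, 379.9, 20.3]
ee_rot: [-0.001, 3.14, 0.002]
wrist_force: [-0.1, -0.6, 0.4]
gripper_width: 75.3
gripper_force: 0.0
```

Call:
{"method": "play_rows", "body": {"newtons": 40, "steps": [{"translation":[0,0,0],"yaw":0,"jaw":0.72},{"translation":[0,0,0],"yaw":0,"jaw":0.68},{"translation":[0,0,0],"yaw":0,"jaw":0.5},{"translation":[0,0,0],"yaw":0,"jaw":0.3},{"translation":[0,0,0],"yaw":0,"jaw":0.3},{"translation":[0,0,0],"yaw":0,"jaw":0.3},{"translation":[0,0,0],"yaw":0,"jaw":0.3}]}}

```text
clock: 10.95
tcp_pos: [528.7, 379.8, 20.9]
ee_rot: [-0.002, 3.139, 0.002]
wrist_force: [0.3, -1.6, 5.7]
gripper_width: 55.8
gripper_force: 41.5
```

Call:
{"method": "play_rows", "body": {"steps": [{"translation":[0,0,-0.2],"yaw":0,"jaw":0.3},{"translation":[0,0,-0.5],"yaw":0,"jaw":0.3},{"translation":[0,0,-0.8],"yaw":0,"jaw":0.3},{"translation":[0,0,-0.8],"yaw":0,"jaw":0.3},{"translation":[0,0,-0.8],"yaw":0,"jaw":0.3},{"translation":[0,0,-0.8],"yaw":0,"jaw":0.3},{"translation":[0,0,-0.5],"yaw":0,"jaw":0.3},{"translation":[0,0,0],"yaw":0,"jaw":0.3},{"translation":[0,0,0],"yaw":0,"jaw":0.3}]}}

```text
clock: 11.85
tcp_pos: [527.2, 379.5, 150.6]
ee_rot: [0.002, -3.141, -0.0]
wrist_force: [0.5, 0.7, -2.8]
gripper_width: 55.8
gripper_force: 42.9
```

Run:
```python
from h import *
s=telemetry.sense();print(s['clock'],s['tcp_pos'],s['gripper_width'],s['wrist_force'],s['gripper_force'])
im=optics.camera('scene');c=cam('scene')
print([px(c,[528,379,z])*1.5625 for z in (0,118,152,186)])
cv2.imwrite('pics/s5.png',cv2.resize(im[:,:,::-1],(800,600),interpolation=2))
```

```text
11.85 [527.22231284 379.52900053 150.60174151] 55.76133719945165 [ 0.50920388  0.65649151 -2.76807929] 42.922101225703955
[array([315.3125 , 262.03125]), array([309.6875 , 192.03125]), array([307.96875, 170.46875]), array([306.09375, 148.125  ])]
```

View pics/s5.png

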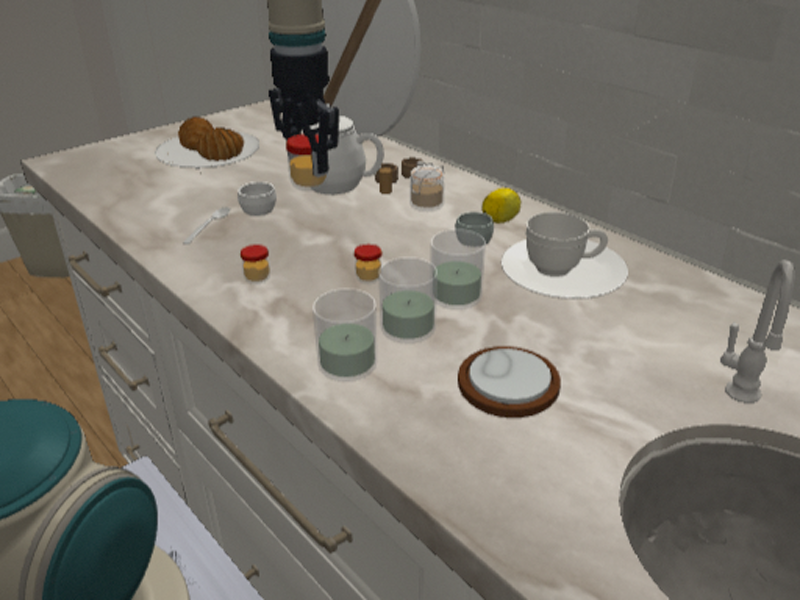

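The jar is held upright, with its lid at about (302,145), and it hangs clear of everything. Next I'll carry it across the candles.

Call:
{"method": "play_rows", "body": {"steps": [{"translation":[0,-0.3,0],"yaw":0,"jaw":0.3},{"translation":[0,-0.7,0],"yaw":0,"jaw":0.3},{"translation":[0,-0.7,0],"yaw":0,"jaw":0.3},{"translation":[0,-0.7,0],"yaw":0,"jaw":0.3},{"translation":[0,-0.7,0],"yaw":0,"jaw":0.3},{"translation":[0,-0.7,0],"yaw":0,"jaw":0.3},{"translation":[0,-0.7,0],"yaw":0,"jaw":0.3},{"translation":[0,-0.7,0],"yaw":0,"jaw":0.3},{"translation":[0,-0.7,0],"yaw":0,"jaw":0.3},{"translation":[0,-0.7,0],"yaw":0,"jaw":0.3},{"translation":[0,-0.7,0],"yaw":0,"jaw":0.3},{"translation":[0,-0.7,0],"yaw":0,"jaw":0.3},{"translation":[0,-0.7,0],"yaw":0,"jaw":0.3},{"translation":[0,-0.7,0],"yaw":0,"jaw":0.3},{"translation":[0,-0.7,0],"yaw":0,"jaw":0.3},{"translation":[0,-0.7,0],"yaw":0,"jaw":0.3},{"translation":[0,-0.7,0],"yaw":0,"jaw":0.3},{"translation":[0,-0.7,0],"yaw":0,"jaw":0.3},{"translation":[0,-0.7,0],"yaw":0,"jaw":0.3},{"translation":[0,-0.3,0],"yaw":0,"jaw":0.3}]}}

```text
clock: 13.9
tcp_pos: [526.7, -19.1, 150.3]
ee_rot: [-0.002, -3.14, 0.002]
wrist_force: [-0.3, -0.3, -2.8]
gripper_width: 55.5
gripper_force: 43.0
```

Call:
{"method": "play_rows", "body": {"steps": [{"translation":[0,-0.2,0],"yaw":0,"jaw":0.3},{"translation":[0,0,0.4],"yaw":0,"jaw":0.3},{"translation":[0,0,0.6],"yaw":0,"jaw":0.3},{"translation":[0,0,0.6],"yaw":0,"jaw":0.3},{"translation":[0,0,0.3],"yaw":0,"jaw":0.3},{"translation":[0,0,0],"yaw":0,"jaw":0.3},{"translation":[0,0,0],"yaw":0,"jaw":0.3},{"translation":[0,0,0],"yaw":0,"jaw":0.3}]}}

```text
clock: 14.7
tcp_pos: [528.8, -22.2, 94.5]
ee_rot: [-0.002, 3.14, -0.0]
wrist_force: [-0.0, 0.1, -2.5]
gripper_width: 55.5
gripper_force: 43.0
```

Run:
```python
from h import *
s=telemetry.sense();print(s['clock'],s['tcp_pos'],s['gripper_width'],s['wrist_force'],s['gripper_force'])
a=optics.camera('scene');b=optics.camera('wrist')
A=cv2.resize(a[120:280,220:380,::-1],(400,400),interpolation=2)
B=cv2.resize(b[120:280,176:336,::-1],(400,400),interpolation=2)
cv2.imwrite('pics/s6.png',np.hstack([A,B]))
z=s['tcp_pos'][2]+13.1;print('mid',z);c=cam('scene')
print([(px(c,[*s['tcp_pos'][:2],h])-[220,120])*2.5 for h in(z-34,z+34)])
c=cam('wrist',s);print([(px(c,p)-[176,120])*2.5 for p in([525,-21,16],[525-61,-21,16])])
```

```text
14.7 [528.78817004 -22.23978743  94.46378559] 55.4922091064639 [-0.02228787  0.10154772 -2.51813947] 43.043294213712215
mid 107.56378559426686
[array([270.25, 236.5 ]), array([277.  , 156.25])]
[array([201.25, 171.  ]), array([201.5, -22.5])]
```

View pics/s6.png

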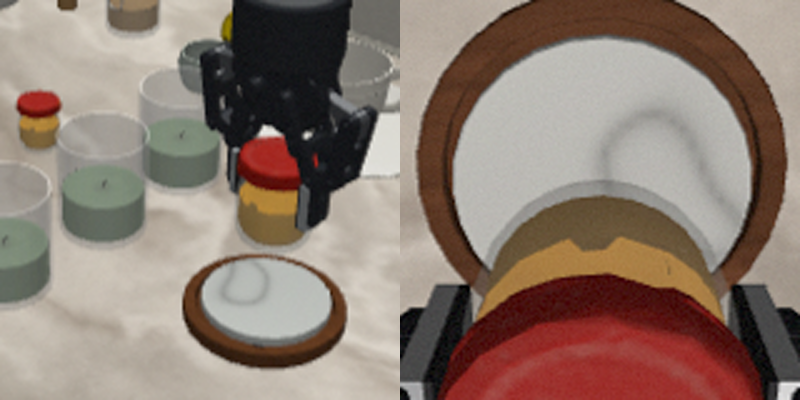

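The jar is upright above the coaster, laterally centred on the rim (418–785 in the right crop). I'll lower it about 41 mm, which leaves a gap of roughly 12 mm.

Call:
{"method": "play_rows", "body": {"steps": [{"translation":[0,0.04,0.2],"yaw":0,"jaw":0.3},{"translation":[0,0,0.3],"yaw":0,"jaw":0.3},{"translation":[0,0,0.3],"yaw":0,"jaw":0.3},{"translation":[0,0,0.2],"yaw":0,"jaw":0.3},{"translation":[0,0,0.2],"yaw":0,"jaw":0.3},{"translation":[0,0,0.15],"yaw":0,"jaw":0.3},{"translation":[0,0,0],"yaw":0,"jaw":0.3},{"translation":[0,0,0],"yaw":0,"jaw":0.3},{"translation":[0,0,0],"yaw":0,"jaw":0.3},{"translation":[0,0,0],"yaw":0,"jaw":0.3}]}}

```text
clock: 15.8
tcp_pos: [528.4, -21.2, 53.6]
ee_rot: [-0.002, 3.141, -0.0]
wrist_force: [-0.5, -0.2, -1.7]
gripper_width: 56.0
gripper_force: 43.0
```

Run:
```python
from h import *
s=telemetry.sense();print(s['clock'],s['tcp_pos'],s['gripper_width'],s['wrist_force'],s['gripper_force'])
a=optics.camera('scene')
A=cv2.resize(a[180:280,270:390,::-1],(720,600),interpolation=2)
cv2.imwrite('pics/s7.png',A)
z=s['tcp_pos'][2]+13.1;print('mid',z);c=cam('scene');k=lambda p:(px(c,p)-[270,180])*6
print('jar bottom',k([*s['tcp_pos'][:2],z-34]),'tile',k([527,-21,20]))
v=c[0][:3,2];h=v[:2]/np.linalg.norm(v[:2]);j=s['tcp_pos'][:2]
print('near edges jar,tile,base',k([*(j-28*h),z-34]),k([*([527,-21]-48.5*h),20]),k([*([525,-21]-61*h),16]))
```

```text
15.8 [528.35261497 -21.21611866  53.58933041] 56.02981114194912 [-0.45831419 -0.24201671 -1.7092615 ] 43.0436978302896
mid 66.68933040801082
jar bottom [336.  315.6] tile [330.  349.8]
near edges jar,tile,base [347.4 372.6] [349.2 451.2] [349.2 492.6]
```

View pics/s7.png

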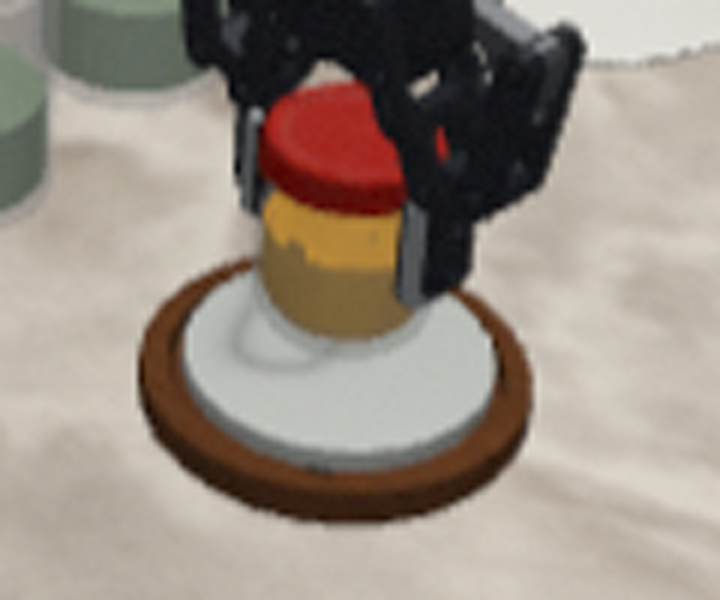

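The jar is upright and centred over the tile, with a visible gap. I'll trim it down 2 mm, let it settle, and hand in.

Call:
{"method": "play_rows", "body": {"steps": [{"translation":[0.04,0,0.06],"yaw":0,"jaw":0.3},{"translation":[0,0,0],"yaw":0,"jaw":0.3},{"translation":[0,0,0],"yaw":0,"jaw":0.3},{"translation":[0,0,0],"yaw":0,"jaw":0.3},{"translation":[0,0,0],"yaw":0,"jaw":0.3},{"translation":[0,0,0],"yaw":0,"jaw":0.3}]}}

```text
clock: 16.45
tcp_pos: [526.9, -21.2, 51.5]
ee_rot: [-0.002, 3.141, 0.0]
wrist_force: [0.5, -0.4, -0.8]
gripper_width: 55.5
gripper_force: 43.0
```

```bash
python3 -c "
from bench import telemetry,job
s=telemetry.sense();print(s['clock'],s['tcp_pos'],s['wrist_force'],s['gripper_force']);print(job.sign_off())"
```

```text
16.45 [526.93054776 -21.20170888  51.46958792] [ 0.48386599 -0.41881761 -0.82607898] 43.04344899952412
the job is handed in; nothing more can be done
None
```

I pressed the tile home, carried the jar over the candles and handed the job in at 16.45 s, with the jar held upright about 1 cm above the tile by my estimate; no verdict came back, and the upward wrist load falling from 2.8 N to 0.8 N on the way down is unexplained, so contact with the tile isn't fully ruled out.

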